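# Uncover a cooled glass stopper and hold it up to the inspection camera

## Robot

A 7-joint arm with a two-finger parallel gripper is mounted at the origin on the work surface. World frame = base frame: x ahead of the robot, y to its left, z up, the work surface at z = 0. Lengths are in m, angles in rad, forces in N, time in s.
With the tool pointing down it reaches from about 0.425 to 0.925 m from the base axis. Payload 6.8 kg.
Tool frame: the origin (TCP) lies midway between the tips of the shut fingers; the grasp point (between the pads) lies 19 mm behind it; z points along the fingers, y is the line along which they close (so a half turn about z gives the same grasp; the last joint's range is limited). The gripper opens to 85 mm and grips with 20 to 120 N. Pads are 22 mm wide; open, the fingers measure 114 mm over their backs; the gripper's body (76 mm by 85 mm) begins 54 mm behind the grasp point. The pads swing forward as they close: fully open they stand 13 mm farther back than shut.
Start: joints at [-1.343, 0.477, 0.022, 1.555, -0.011, 1.109, -0.083], TCP at [0.222, 0.637, 0.231] pointing down, gripper open.
Joint ranges: [-2.96, 2.96], [-0.34, 2.1], [-1.41, 1.46], [0.24, 2.44], [-1.37, 4.51], [0.17, 1.92], [-2.96, 2.96]. Speed limits (rad/s): [2.39, 2.39, 3.14, 3.14, 3.14, 3.14, 3.14].

## Interface

Orientations are given as a unit quaternion [w, x, y, z].
In Python, from station import * gives the robot as it stands.
- The arm moves only by the shell command python3 -m creep 'ROWS' [FORCE]. ROWS is JSON, a list of rows, each a list of 7 numbers: the gripper command: -1 is shut, 1 is fully open, values between are in proportion, then the shift along the world's x, y, z in mm, then the turn, a rotation vector about the world's x, y, z in rad. A call has 1 to 5 rows; each row shifts and turns the commanded pose from where the row before left it; what a row does not reach is not made up. A row lasts 1/8 s, in which the tool goes at most 62.5 mm and 10.7 degrees, less where a joint would pass 70% of its speed; a pose out of reach is approached as far as the arm can. A call is refused whole if a number of a shift passes 62.5 or a number of a turn 0.188, either way. A call with a gripper value outside its range is refused whole. The fingers move at their own pace and stop on an object; FORCE is the grip in N (left out, the last holds). Time passes only in rows, so rows that do not move let the fingers close. It gives the time, the measured TCP pose, the force, the opening and the grip force at its end, in the units of the state.
- get_obs(): the state, without advancing time (a new reading comes with each control period).
- read_camera(name): name is "side" or "top"; returns (picture, depth): 480x640x3 uint8, red, green, blue; 480x640 float32, m along the optical axis (not along the pixel's ray), 0 where there is no reading.
- camera_params(name): a dict with "intrinsics" (3x3 intrinsics, pixels), "cam_to_world" (4x4, takes a point from camera to world coordinates). Camera axes: x right, y up, looking along -z (the intrinsics and any distortion apply to the point x, -y, -z); pixel columns grow to the right and rows downward; lengths in m; the calibration is good to about 2 mm. A picture is of the moment at which its call begins. camera_params takes no time and is no camera call.
- hand_in(): hands the job in; it is judged then, once.
The state is a dict: "t": time; "q": joint angles; "joint_vel": joint speeds; "joint_torque": joint torques, N m; "eef_pos": TCP position; "tool_rot": TCP orientation; "contact_force": force on the tool from outside, world axes, zero at the start; "torque": the same for the moment, N m; "gripper_width": opening from 0.0 (shut) to 1.0 (fully open); "grasp_force": force on a finger pad.
Only numpy, scipy, OpenCV 4.12 (cv2) and the standard library are available. Lean on these libraries where they do the work, as an engineer would, in place of code of your own. Each camera call takes 0.05 s, during which the arm holds its last target. There are 200 camera calls.

## Task

Lift the cover plate off the graphite cooling cradle and stack it squarely on the pile of the two spare plates, edges in line, and let go of it; then take the glass stopper out of the cradle by its stem and hold it up for the inspection camera on its stand: ball end towards the lens, stem in line with the lens's tilted line of sight, and the ball's centre on that line 7 cm in front of the lens, just over the tip of the pointer wire. Finish while still holding the stopper there, steady and touching nothing else; do not knock the camera out of its setting, shift the pile or push the other things on the bench about.

Things in the scene. Friction and masses are not known exactly. Their poses are not given: they have to be found in the camera images.
- cradle: fixed graphite cradle: base 88 (x) x 56 (y) x 10 mm, with two end walls 8 mm thick, 50 mm wide (y), centred at x = -36 and +36 mm, tops at z = 54 mm; the 64 mm between them is open above and at both y sides. Each wall has a 14 mm wide slot, open at the top, floor at z = 36 mm, where the stopper's stem lies along x. Origin: centre of underside, z up
- cover: flat dark-grey graphite plate, 80 (its x) x 60 (its y) x 14 mm (z), about 120 g, edges square; origin: centre of its underside, z up. At the start it lies on top of the two walls of the cradle (underside 54 mm above the bench), over the stopper's stem; it overhangs the walls by 5 mm at each y side
- plate_low: flat dark-grey graphite plate, 80 (its x) x 60 (its y) x 14 mm (z), about 120 g, edges square; origin: centre of its underside, z up. A spare plate lying on the bench, the bottom of the pile
- plate_top: flat dark-grey graphite plate, 80 (its x) x 60 (its y) x 14 mm (z), about 120 g, edges square; origin: centre of its underside, z up. A spare plate of the same size lying squarely on plate_low (its underside is 14 mm above the bench); the cover goes on top of it, with underside at 28 mm
- stopper: amber glass stopper, about 50 g: stem 12 mm diameter from x = -61 to +57 mm, ball 24 mm diameter centred at x = +57 mm. Origin on the stem's axis; x points along the stem to the ball (roll is free). Starts in the cradle's slots, axis 42 mm above the bench, along the cradle's x, ball outside the +x wall; once uncovered, grip it between the walls, across y. Centre of mass near x = +14 mm
- ball (a point): centre of the stopper's ball
- tail (a point): centre of the stopper's plain end, 118 mm from the ball's centre
- viewer: fixed stand of the inspection camera: grey foot 140 x 120 x 16 mm (x from -50 to +90 mm) with an upright post of 22 mm diameter at its origin. Origin: on the bench at the post's foot; x points away from the robot's side, z up
- viewer_head: inspection camera: grey box 85 x 50 x 50 mm with black 42 mm lens barrel, on a stiff tilt joint 260 mm up the post; looks down towards the robot by 17 to 32 degrees. Origin: tilt axis, on the line of sight. x: along the line of sight out of the camera's back, slanting up; lens face at x = -50 mm; y level. A 4 mm pointer wire runs 34 mm under that line and ends at x = -120 mm, tip 26 mm under it
- focus (a point): the place for the ball's centre: on the line of sight, 70 mm in front of the lens face (x = -120 mm in viewer_head); nothing solid is there
- jar: bystander: white lidded jar, 48 mm diameter, 62 mm tall; origin at the centre of its underside
- brush: bystander: brush lying on the bench
- rodrest: bystander: loose graphite rod rest with five ribs, 90 x 60 x 24 mm; origin at the centre of its underside
- squarejar: bystander: square glass jar 75 x 75 mm with a steel lid, 91 mm tall; origin at the centre of its underside
- mandrel: bystander: steel mandrel 110 mm long, 8 mm diameter, with a white bead, lying on the bench
Not all that is in view belongs to the job. Leave any blue or green look-alike of the cradle alone.

How it is judged:
On the way, in this order (a step that is already met when the one before it is completed fails the run):
1. the cover plate lies squarely on the pile of spare plates, released (horizontal distance between cover and plate_top below 0.008 m and angle between the x axis of cover and the x axis of plate_top, either way round below 0.12 rad and z of cover in the frame of plate_top between 0.01 and 0.018 m and angle between each of cover, plate_top's own z axis and vertical below 0.06 rad and horizontal distance between plate_top and plate_low below 0.008 m and angle between the x axis of plate_top and the x axis of plate_low, either way round below 0.12 rad and z of plate_top in the frame of plate_low between 0.01 and 0.018 m and contact force between the fingers and cover below 0.5 N and linear speed of cover below 0.02 m/s), for 0.2 s.
2. the stopper is lifted clear of the cradle (height (world z) of stopper above 0.09 m and contact force between the fingers and stopper above 0.5 N and contact force between stopper and cradle below 0.1 N), for 0.1 s.
At the end, for the whole second after the job is handed in: Stopper held still, touching only the fingers: ball within 12 mm of the focus point and towards the lens, stem within 10 degrees of the line of sight, tail above 90 mm. Cover released on plate_top on plate_low, centres within 8 mm, edges within 7 degrees; plate_low within 20 mm of its start (all of step 1 and distance of plate_low from where it was at the start of the episode below 0.02 m and distance between ball and focus below 0.012 m and angle between the x axis of stopper and the x axis of viewer_head, either way round below 0.17 rad and x of tail in the frame of viewer_head below -0.18 m and contact force between the fingers and stopper above 0.5 N and height (world z) of tail above 0.09 m and linear speed of stopper below 0.02 m/s and angular speed of stopper below 0.3 rad/s and contact force between stopper and viewer below 0.1 N and contact force between stopper and viewer_head below 0.1 N and contact force between stopper and cradle below 0.1 N and contact force between stopper and cover below 0.1 N); the arm keeps its last pose, push and grip.
It fails at once if the camera is knocked out of its setting (focus point moved by over 10 mm) (distance of focus from where it was at the start of the episode above 0.01 m).
It fails at once if another thing on the bench is pushed over 30 mm (distance of any of jar, brush, rodrest, squarejar, mandrel from where it was at the start of the episode above 0.03 m).
It also fails if it takes over 61 s, if anything falls off the work surface, if the arm or the gripper's body presses on something with over 40 N, if the wrist force passes 120 N, or if a joint passes its speed limit or range.

## Working session

There is one attempt and no reset: what is moved stays moved. The work goes in short steps, Python scripts to look and compute and a shell command to move; the robot and the scene stay as the last step left them, time stands still between calls to the robot, and variables do not carry over. Pictures are saved under pics/ and viewed, at most 11 in all, crops included, and the job is handed in when it is done.

```bash
ls; mkdir -p pics; python3 - <<'E'
from station import *
import cv2,numpy as np
for n in("top","side"):
    p,d=read_camera(n); cv2.imwrite(f"pics/{n}0.png",p[:,:,::-1]); np.savez(f"{n}0.npz",p=p,d=d)
    c=camera_params(n); print(n,np.array(c["intrinsics"]).round(1).tolist(),np.array(c["cam_to_world"]).round(4).tolist(), [k for k in c])
o=get_obs();print({k:np.round(v,3).tolist() for k,v in o.items()})
E
```

```text
pics
top [[509.1, 0.0, 307.9], [0.0, 509.1, 235.9], [0.0, 0.0, 1.0]] [[0.0116, 0.9953, -0.096, 0.4474], [-0.9998, 0.0129, 0.0137, 0.02], [0.0148, 0.0958, 0.9953, 1.5378], [0.0, 0.0, 0.0, 1.0]] ['intrinsics', 'cam_to_world']
side [[456.2, 0.0, 325.4], [0.0, 456.2, 246.4], [0.0, 0.0, 1.0]] [[-0.9921, 0.0669, -0.1061, 0.4628], [-0.1252, -0.4735, 0.8719, 0.9331], [0.0081, 0.8783, 0.4781, 0.6769], [0.0, 0.0, 0.0, 1.0]] ['intrinsics', 'cam_to_world']
{'t': 0.1, 'q': [-1.343, 0.478, 0.022, 1.556, -0.012, 1.109, -0.083], 'joint_vel': [0.001, -0.001, -0.0, -0.002, 0.001, -0.001, 0.0], 'joint_torque': [0.005, -59.776, 1.614, -28.195, 0.013, 0.005, -0.0], 'eef_pos': [0.222, 0.637, 0.23], 'tool_rot': [-0.0, 0.167, 0.986, -0.001], 'contact_force': [-0.842, 0.381, -0.045], 'torque': [0.011, 0.007, 0.003], 'grasp_force': 0.0, 'gripper_width': 0.993}
```

View pics/top0.png

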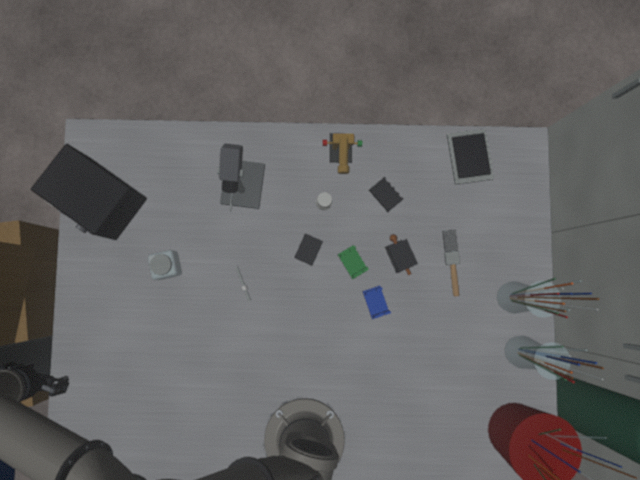

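View pics/side0.png

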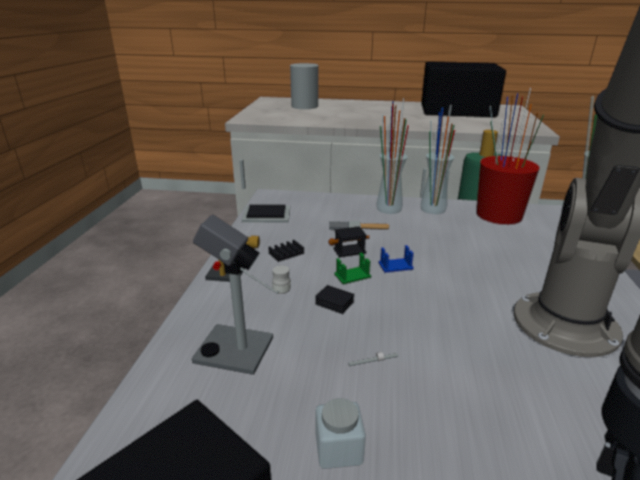

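Candidates for the covered cradle in the top view are:
- the dark plate with amber ends at (401,255), which fits the description: ball at (393,238), tail at (408,273)
- the green look-alike at (352,261)
- the blue look-alike at (376,302)
- the ribbed rod rest at (386,194)
- the bare dark plate at (308,249), which is the pile

The viewer head is at about (231,165).

```bash
cat > h.py <<'E'
from station import *
import cv2,numpy as np
def cam(n):
    c=camera_params(n); return np.array(c["intrinsics"]),np.array(c["cam_to_world"])
def ray(n,uv):
    K,T=cam(n); uv=np.atleast_2d(uv).astype(float)
    d=np.c_[(uv[:,0]-K[0,2])/K[0,0],-(uv[:,1]-K[1,2])/K[1,1],-np.ones(len(uv))]
    return T[:3,3],d@T[:3,:3].T
def onz(n,uv,z):
    o,d=ray(n,uv); return o+d*((z-o[2])/d[:,2])[:,None]
def proj(n,P):
    K,T=cam(n); P=np.atleast_2d(P); p=(P-T[:3,3])@T[:3,:3]
    return np.c_[K[0,0]*p[:,0]/-p[:,2]+K[0,2],K[1,2]-K[1,1]*p[:,1]/-p[:,2]]
def pts(n,d,m):
    v,u=np.nonzero(m&(d>0)); o,r=ray(n,np.c_[u,v]); return o+r*d[v,u][:,None]
def blob(img,seed,r,thr):
    """dark blob near seed, subpixel via 8x upsample -> minAreaRect in pixels"""
    u,v=seed; g=cv2.cvtColor(img[v-r:v+r,u-r:u+r],cv2.COLOR_RGB2GRAY)
    G=cv2.resize(g,None,fx=8,fy=8,interpolation=cv2.INTER_CUBIC)
    cs,_=cv2.findContours((G<thr).astype(np.uint8),cv2.RETR_EXTERNAL,cv2.CHAIN_APPROX_NONE)
    c=max(cs,key=cv2.contourArea)[:,0,:]
    return (c+0.5)/8-0.5+np.array([u-r,v-r])
def rect(P):
    (c,s,a)=cv2.minAreaRect((P[:,:2]*1000).astype(np.float32)); a=np.radians(a)
    if s[0]<s[1]: a+=np.pi/2; s=s[::-1]
    return np.round(c,1),np.round(s,1),round(float((a+np.pi/2)%np.pi-np.pi/2),3)
E
python3 - <<'E'
from h import *
p=np.load("top0.npz")["p"];d=np.load("top0.npz")["d"]
s=np.load("side0.npz")["p"];sd=np.load("side0.npz")["d"]
print("pile",rect(onz("top",blob(p,(308,249),25,75),.028)))
print("cover",rect(onz("top",blob(p,(401,255),22,75),.068)))
for n,dd,(u,v) in(("top",d,(401,255)),("top",d,(308,249)),("side",sd,(335,295)),("side",sd,(225,240)),("top",d,(231,160)),("top",d,(231,186))):
    print(n,(u,v),pts(n,dd,np.pad(np.ones((3,3),bool),((v-1,477-v+1),(u-1,637-u+1))) )[:,:].mean(0).round(4))
a=cv2.resize(p[225:285,295:425],None,fx=5,fy=5,interpolation=cv2.INTER_NEAREST)
b=cv2.resize(s[205:305,185:345][:, :130],None,fx=5,fy=3,interpolation=cv2.INTER_NEAREST)
cv2.imwrite("pics/c1.png",np.vstack([a,b])[:600,:,::-1])
b=cv2.resize(s[210:300,190:290],None,fx=6,fy=6,interpolation=cv2.INTER_NEAREST)
cv2.imwrite("pics/c2.png",b[:,:,::-1])
E
```

```text
pile (array([553.6,  -2.1]), array([78.4, 57.2]), -0.406)
cover (array([ 535.5, -271. ]), array([87.1, 67.8]), 0.416)
top (401, 255) [ 0.5371 -0.2708  0.0678]
top (308, 249) [ 0.5539 -0.0015  0.0287]
side (335, 295) [ 0.5516 -0.0033  0.0275]
side (225, 240) [0.7344 0.2227 0.2866]
top (231, 160) [0.753  0.195  0.2995]
top (231, 186) [0.6956 0.1993 0.2592]
```

View pics/c1.png

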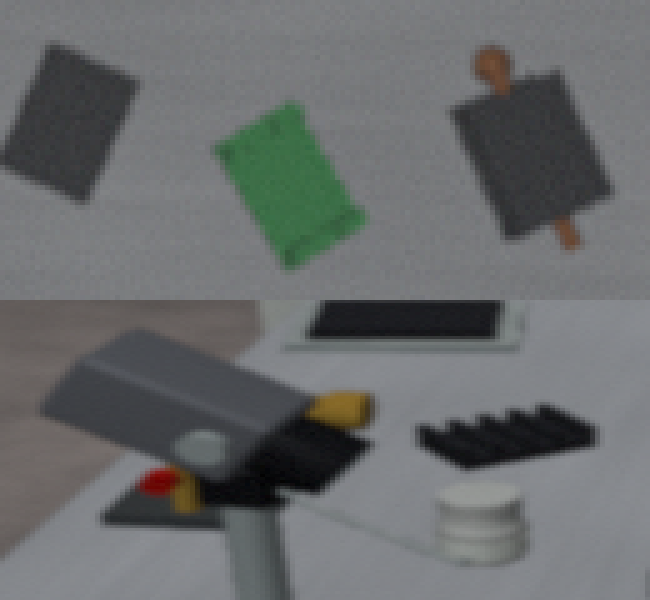

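View pics/c2.png

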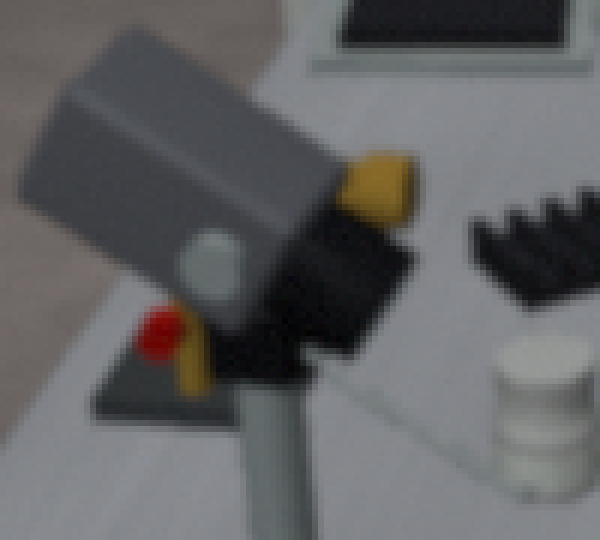

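The crops confirm my choice. In c1 the grey plate with the amber ball (ball at ~(393,238) in the full picture) is the cover on the cradle. c2 shows the head, the lens barrel and the pointer wire running down towards (277,292). Next I'll measure the cover, the head's axes and the foot from depth.

```bash
python3 - <<'E'
from h import *
z=np.load("top0.npz");p,d=z["p"],z["d"];z=np.load("side0.npz");s,sd=z["p"],z["d"]
def allp(n,d):
    v,u=np.indices(d.shape);o,r=ray(n,np.c_[u.ravel(),v.ravel()]);return (o+r*d.ravel()[:,None]).reshape(480,640,3)
W,S=allp("top",d),allp("side",sd)
def sub(z0,z1,u0,u1,v0,v1):
    m=np.zeros((480,640),bool);m[v0:v1,u0:u1]=1;return m&(W[...,2]>z0)&(W[...,2]<z1)
for nm,a in(("cover",(.055,.08,380,425,228,280)),("pile",(.02,.04,285,335,225,275)),("foot",(.008,.024,210,275,150,220))):
    m=sub(*a);P=W[m];print(nm,m.sum(),rect(P),"mean",P.mean(0).round(4))
def plane(P):
    for _ in range(5):
        c=P.mean(0);n=np.linalg.svd(P-c)[2][2];r=(P-c)@n;P=P[abs(r)<2*r.std()+1e-4]
    return c,n,r.std(),len(P)
g=lambda A,u0,u1,v0,v1:A[v0:v1,u0:u1].reshape(-1,3)
print("headtop",plane(g(W,224,239,147,172)))
sp=cv2.convexHull(np.array([[196,240],[203,226],[238,252],[227,262]])) 
m=np.zeros((480,640),np.uint8);cv2.fillConvexPoly(m,sp,1);m=m.astype(bool)
print("headside",plane(S[m]))
m=np.zeros((480,640),np.uint8);cv2.fillConvexPoly(m,np.array([[206,222],[214,217],[245,236],[238,246]]),1)
print("headtop(side)",plane(S[m.astype(bool)]))
# post axis from side: points at z .08-.2
m=np.zeros((480,640),bool);m[280:345,225:248]=1;m&=(S[...,2]>.05)&(S[...,2]<.22)&(S[...,0]>.6);P=S[m];print("post surf",len(P),P.mean(0),P.min(0),P.max(0))
# barrel
m=(W[...,2]>.2);m[:,:215]=0;m[:,248:]=0;m[:176]=0;m[204:]=0;print("barrel cols",[ (v,np.nonzero(m[v])[0][[0,-1]].tolist(),W[v][m[v]][:,2].max().round(3)) for v in range(176,204) if m[v].any()])
b=cv2.resize(p[140:215,205:280],None,fx=8,fy=8,interpolation=cv2.INTER_CUBIC);cv2.imwrite("pics/c3.png",b[:,:,::-1])
E
```

```text
cover 582 (array([ 544. , -272.3]), array([92.3, 61.5]), 0.429) mean [ 0.5381 -0.2741  0.0659]
pile 530 (array([555.6,  -1.2]), array([80.5, 59.9]), -0.407) mean [ 0.5551 -0.0012  0.027 ]
foot 1163 (array([732.3, 212.3]), array([199.6, 184.4]), -1.223) mean [0.7425 0.1855 0.0151]
headtop (array([0.75193585, 0.19338302, 0.31377618]), array([ 0.0108047 , -0.99025957, -0.13881367]), np.float64(0.010546350378075954), 375)
headside (array([0.7509829 , 0.2276534 , 0.27820995]), array([ 0.50965994,  0.58059347, -0.63494722]), np.float64(0.008285595563791626), 662)
headtop(side) (array([0.73802687, 0.19893762, 0.29293611]), array([ 0.50480002, -0.04131735, -0.86224696]), np.float64(0.0007047878906711798), 398)
post surf 619 [0.72855675 0.20788704 0.12356392] [0.71956256 0.1945921  0.05021736] [0.74246416 0.21319617 0.19252563]
barrel cols [(176, [219, 242], np.float64(1.538)), (177, [219, 239], np.float64(0.282)), (178, [219, 238], np.float64(0.28)), (179, [220, 238], np.float64(0.277)), (180, [222, 237], np.float64(0.278)), (181, [222, 237], np.float64(0.275)), (182, [222, 240], np.float64(1.538)), (183, [222, 237], np.float64(0.267)), (184, [221, 237], np.float64(0.266)), (185, [221, 237], np.float64(0.265)), (186, [221, 237], np.float64(0.265)), (187, [221, 237], np.float64(0.262)), (188, [221, 237], np.float64(0.26)), (189, [221, 236], np.float64(1.538)), (190, [222, 236], np.float64(1.538)), (191, [224, 235], np.float64(0.256)), (192, [227, 238], np.float64(1.538))]
```

View pics/c3.png

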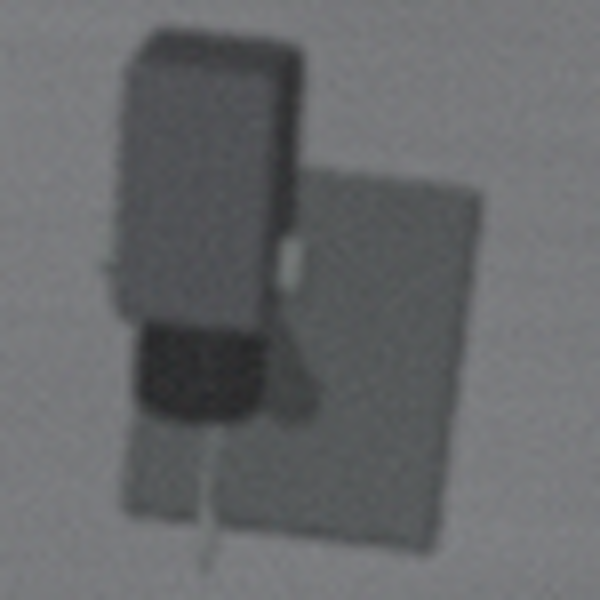

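c3 shows the foot's corners at about full-picture (265.4,163.8), (259,209) and (220.6,204.4). The barrel sits above the foot, and the wire tip is near (230.6,211.5). I'll work out the focus from these in several independent ways.

```bash
python3 - <<'E'
from h import *
z=np.load("top0.npz");p,d=z["p"],z["d"];z=np.load("side0.npz");s,sd=z["p"],z["d"]
F=onz("top",np.array([[483,190],[432,552],[125,515]])/8+[204.5,139.5],.016)
print("foot corners",F.round(4).tolist())
ex=F[0]-F[1];ey=F[2]-F[1];print("len",np.linalg.norm(ex),np.linalg.norm(ey),"yaw",np.arctan2(ex[1],ex[0]),np.arctan2(-ey[0],ey[1]))
yaw=(np.arctan2(ex[1],ex[0])+np.arctan2(-ey[0],ey[1]))/2
X=np.array([np.cos(yaw),np.sin(yaw),0]);Y=np.array([-X[1],X[0],0])
O=((F[0]-90e-3*X)+(F[1]+50e-3*X))/2+.06*Y; O[2]=.26; O2=(F[2]+.05*X-.06*Y)
print("yaw",yaw,"origin",O.round(4),O2.round(4))
n=np.array([-.5048,.0413,.8622]);c=np.array([.73803,.19894,.29294])
print("tilt from top",np.degrees(np.arccos(n[2])),"yaw",np.arctan2(-n[1],-n[0]),"height of top plane above O",(c-O)@n)
th=np.arccos(n[2]);hx=X*np.cos(th)+np.array([0,0,np.sin(th)]);f=O-.12*hx;hz=np.cross(hx,Y)
tip=f-.026*hz;print("focus",f.round(4),"tip pred",tip.round(4),proj("top",tip).round(1),proj("side",tip).round(1),"lens",proj("side",O-.05*hx).round(1),proj("top",O-.05*hx).round(1))
o1,r1=ray("top",[[230.6-.5,211.5-.5]]);o2,r2=ray("side",[[277.5,292]])
t=np.linalg.lstsq(np.c_[r1[0],-r2[0]],o2-o1,rcond=None)[0];a,b=o1+t[0]*r1[0],o2+t[1]*r2[0];print("tip tri",a.round(4),b.round(4))
# post: from side columns
v,u=np.indices(sd.shape);o,r=ray("side",np.c_[u.ravel(),v.ravel()]);S=(o+r*sd.ravel()[:,None]).reshape(480,640,3)
m=np.zeros((480,640),bool);m[275:335,222:250]=1
m&=(S[...,2]>.05)&(S[...,2]<.22)&(S[...,1]>.15)&(S[...,0]>.70)&(S[...,0]<.76);Q=S[m]
from scipy.optimize import least_squares
print("post fit",len(Q),least_squares(lambda c:np.hypot(Q[:,0]-c[0],Q[:,1]-c[1])-.011,Q.mean(0)[:2]-[0,.008],loss="soft_l1",f_scale=.001).x)
# clean rects: cover by top-face depth, erode stem
g=cv2.cvtColor(p,cv2.COLOR_RGB2HSV)
C=blob(p,(401,255),22,75);P=onz("top",C,.068);
for th_ in(65,70,80,85):
    print(th_,rect(onz("top",blob(p,(308,249),25,th_),.028)))
    m=np.zeros((480,640),np.uint8)
    G=cv2.resize(p[233:278,379:424],None,fx=8,fy=8,interpolation=cv2.INTER_CUBIC).astype(int)
    M=((G.max(2)<th_)&(G[...,0]-G[...,2]<14)).astype(np.uint8);M=cv2.morphologyEx(M,cv2.MORPH_OPEN,np.ones((75,75)) if 0 else cv2.getStructuringElement(cv2.MORPH_ELLIPSE,(71,71)))
    c=max(cv2.findContours(M,0,1)[0],key=cv2.contourArea)[:,0];print("  cover",rect(onz("top",(c+.5)/8-.5+[379,233],.068)))
E
```

```text
foot corners [[0.8145, 0.1325, 0.016], [0.6753, 0.1489, 0.016], [0.6878, 0.2647, 0.016]]
len 0.14019605929182474 0.11646250303409729 yaw -0.11771419508534342 -0.10737182766851512
yaw -0.11254301137692926 origin [0.7317 0.2026 0.26  ] [0.7307 0.1995 0.016 ]
tilt from top 30.43549652277244 yaw -0.08163276429233748 height of top plane above O 0.02508133702748845
focus [0.6289 0.2142 0.1992] tip pred [0.642  0.2127 0.1768] [[229.6 211.5]] [[278.2 290.7]] lens [[253.4 262. ]] [[229.1 190.3]]
tip tri [0.6439 0.212  0.1732] [0.6438 0.212  0.1732]
post fit 658 [0.73154973 0.19971265]
65 (array([553.7,  -2. ]), array([76.2, 55.4]), -0.41)
  cover (array([ 536.2, -270.3]), array([77.9, 64.3]), 0.438)
70 (array([553.6,  -2. ]), array([77.4, 56.3]), -0.406)
  cover (array([ 536.3, -270.6]), array([80.3, 65.8]), 0.424)
80 (array([553.7,  -2.1]), array([79.6, 58.1]), -0.407)
  cover (array([ 536.5, -270.4]), array([82. , 67.7]), 0.424)
85 (array([553.7,  -2.1]), array([80.5, 58.9]), -0.407)
  cover (array([ 536.6, -270.4]), array([82.8, 68.6]), 0.426)
```

All the estimates agree: focus is at about (0.6285, 0.213, 0.1985), tilt 30.4°, yaw −0.11. The cover is at (0.537, −0.2725) with yaw 0.42, and the pile at (0.5537, −0.002) with yaw −0.407. I'm moving above the cover now.

```bash
python3 -m creep '[[1,28.5,-60.5,0,0,0,-0.184],[1,28.5,-60.5,0,0,0,-0.184],[1,28.5,-60.5,0,0,0,-0.184],[1,28.5,-60.5,0,0,0,-0.184],[1,28.5,-60.5,0,0,0,-0.184]]' 60
python3 -m creep '[[1,28.5,-60.5,0,0,0,-0.184],[1,28.5,-60.5,0,0,0,-0.184],[1,28.5,-60.5,0,0,0,-0.184],[1,12.5,-60,0,0,0,-0.184],[1,12.5,-60,0,0,0,-0.184]]'
```

```text
t: 0.72
eef_pos: [0.3561, 0.3525, 0.2312]
tool_rot: [-0.0, 0.59, 0.807, -0.0]
contact_force: [1.8, -0.1, 0.1]
gripper_width: 0.997
grasp_force: 0.0
t: 1.35
eef_pos: [0.4605, 0.063, 0.2313]
tool_rot: [-0.0, 0.887, 0.462, 0.0]
contact_force: [1.7, 0.2, 0.3]
gripper_width: 0.997
grasp_force: 0.0
```

```bash
python3 -m creep '[[1,12.5,-60,-10,0,0,-0.184],[1,12.5,-60,-10,0,0,-0.184],[1,12.5,-60,-10,0,0,-0.184],[1,12.5,-60,-10,0,0,0],[1,12,-60,-10,0,0,0]]'
python3 -m creep '[[1,0,0,0,0,0,0],[1,0,0,0,0,0,0]]'
cat >> h.py <<'E'
def pose():
    from scipy.spatial.transform import Rotation as R
    o=get_obs();q=o["tool_rot"];M=R.from_quat([q[1],q[2],q[3],q[0]]).as_matrix()
    print("t",round(float(o["t"]),2),"tcp",np.round(np.array(o["eef_pos"])*1000,1),"yaw_y",round(float(np.arctan2(M[1,1],M[0,1])),3),"z",M[:,2].round(3),"w",round(float(o["gripper_width"]),3),"g",np.round(o["grasp_force"],1),"q",np.round(o["q"],2))
    return np.array(o["eef_pos"]),M
E
python3 -c "
from h import *;pose()"
```

```text
t: 1.98
eef_pos: [0.5228, -0.2364, 0.1806]
tool_rot: [-0.0, 0.979, 0.206, -0.0]
contact_force: [1.1, 0.5, -0.1]
gripper_width: 1.002
grasp_force: 0.0
t: 2.22
eef_pos: [0.5221, -0.2348, 0.1808]
tool_rot: [-0.0, 0.979, 0.205, -0.0]
contact_force: [0.1, 0.9, -0.3]
gripper_width: 0.995
grasp_force: 0.0
t 2.23 tcp [ 522.1 -234.8  180.8] yaw_y -1.158 z [-0.001  0.001 -1.   ] w 0.995 g 0.0 q [-0.26  0.45  0.75  1.89 -0.38  0.95 -0.49]
```

```bash
python3 -m creep '[[1,15,-37.5,0,0,0,0.007],[1,0,0,-40,0,0,0],[1,0,0,-40,0,0,0],[1,0,0,-30,0,0,0],[1,0,0,-12,0,0,0]]'
python3 -m creep '[[1,0,0,-8,0,0,0],[1,0,0,0,0,0,0]]'
python3 - <<'E'
from h import *;pose()
p,d=read_camera("top");s,_=read_camera("side")
a=cv2.resize(p[215:295,360:440],None,fx=5,fy=5);u,v=proj("side",[.537,-.27,.06])[0].astype(int)
b=cv2.resize(s[v-40:v+40,u-40:u+40],None,fx=5,fy=5);cv2.imwrite("pics/g1.png",np.hstack([a,b])[:,:,::-1])
E
```

```text
t: 2.85
eef_pos: [0.5373, -0.2696, 0.0578]
tool_rot: [-0.001, 0.978, 0.21, -0.001]
contact_force: [0.8, 0.2, -0.5]
gripper_width: 1.001
grasp_force: 0.0
t: 3.1
eef_pos: [0.538, -0.2721, 0.0518]
tool_rot: [0.0, 0.978, 0.209, 0.0]
contact_force: [0.3, -0.9, -0.7]
gripper_width: 0.997
grasp_force: 0.0
t 3.1 tcp [ 538.  -272.1   51.8] yaw_y -1.149 z [ 0.001 -0.    -1.   ] w 0.997 g 0.0 q [-0.08  0.66  0.61  1.9  -0.55  0.75 -0.31]
```

View pics/g1.png

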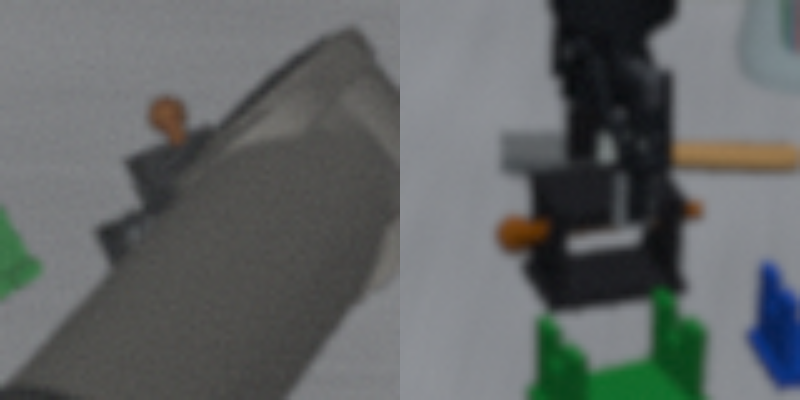

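The side view shows the fingers straddling the cover, with the tips near its underside level. I'll go down slightly and grip.

```bash
python3 -m creep '[[1,0,0,-3,0,0,0],[-0.2,0,0,0,0,0,0],[-1,0,0,0,0,0,0],[-1,0,0,0,0,0,0],[-1,0,0,0,0,0,0]]' 60
python3 -m creep '[[-1,0,0,0,0,0,0],[-1,0,0,3,0,0,0],[-1,0,0,10,0,0,0],[-1,0,0,20,0,0,0],[-1,0,0,30,0,0,0]]'
python3 -m creep '[[-1,0,0,40,0,0,0],[-1,0,0,0,0,0,0]]'
python3 - <<'E'
from h import *;pose()
s,sd=read_camera("side");u,v=proj("side",[.537,-.27,.11])[0].astype(int)
b=cv2.resize(s[v-40:v+60,u-50:u+50],None,fx=6,fy=6);cv2.imwrite("pics/g2.png",b[:,:,::-1])
E
```

```text
t: 3.82
eef_pos: [0.538, -0.2731, 0.0492]
tool_rot: [0.0, 0.978, 0.209, 0.001]
contact_force: [-0.0, -0.1, 5.4]
gripper_width: 0.683
grasp_force: 64.7
t: 4.45
eef_pos: [0.5371, -0.2723, 0.1125]
tool_rot: [-0.0, 0.978, 0.209, -0.0]
contact_force: [1.3, -0.7, -0.4]
gripper_width: 0.687
grasp_force: 64.4
t: 4.7
eef_pos: [0.5395, -0.274, 0.1556]
tool_rot: [0.002, 0.978, 0.209, 0.003]
contact_force: [-0.4, -0.5, 0.4]
gripper_width: 0.684
grasp_force: 64.5
t 4.7 tcp [ 539.5 -274.   155.6] yaw_y -1.15 z [ 0.007 -0.002 -1.   ] w 0.684 g 64.5 q [-0.16  0.53  0.72  1.84 -0.43  0.92 -0.39]
```

View pics/g2.png

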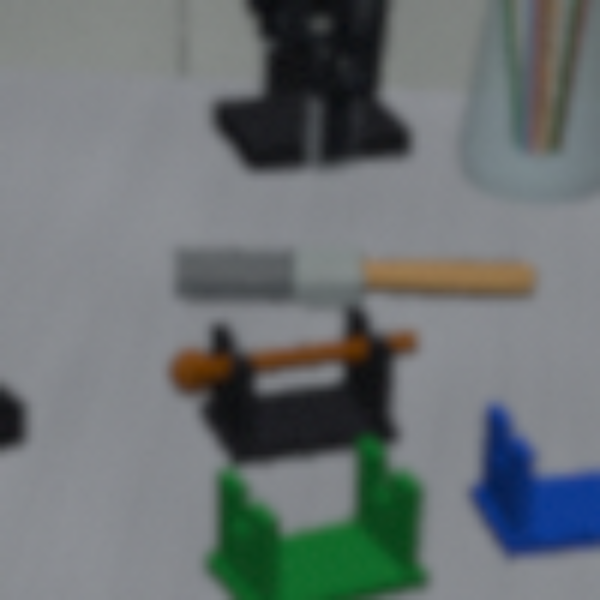

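The cover is held level, with the finger centred on it and the tips flush with its underside. The stopper lies free in the cradle. Now I'll carry the cover over the pile.

```bash
python3 -m creep '[[-1,3.4,54,0,0,0,-0.165],[-1,3.4,54,0,0,0,-0.165],[-1,3.4,54,0,0,0,-0.165],[-1,3.4,54,0,0,0,-0.165],[-1,3.4,54,0,0,0,-0.165]]'
python3 -m creep '[[-1,0,0,-20,0,0,0],[-1,0,0,-20,0,0,0],[-1,0,0,-20,0,0,0],[-1,0,0,0,0,0,0]]'
python3 -c "
from h import *;pose()"
```

```text
t: 5.38
eef_pos: [0.5537, -0.0006, 0.1508]
tool_rot: [0.0, 0.979, -0.203, -0.001]
contact_force: [0.2, 0.4, -1.1]
gripper_width: 0.69
grasp_force: 64.6
t: 5.88
eef_pos: [0.553, -0.0042, 0.0896]
tool_rot: [0.001, 0.979, -0.202, -0.002]
contact_force: [-0.8, -0.6, -1.4]
gripper_width: 0.687
grasp_force: 64.7
t 5.88 tcp [553.   -4.2  89.6] yaw_y -1.978 z [-0.003 -0.001 -1.   ] w 0.687 g 64.7 q [-0.75  0.63  0.87  2.01 -0.66  0.82 -1.47]
```

```bash
python3 -m creep '[[-1,2,2.5,-20,0,0,0],[-1,0,0,-20,0,0,0],[-1,0,0,-13,0,0,0],[-1,0,0,0,0,0,0],[-1,0,0,0,0,0,0]]'
python3 - <<'E'
from h import *;pose()
s,sd=read_camera("side");u,v=proj("side",[.554,0,.03])[0].astype(int);print(u,v)
b=cv2.resize(s[v-35:v+35,u-40:u+40],None,fx=8,fy=8,interpolation=cv2.INTER_CUBIC);b=np.clip(b.astype(float)*1.8,0,255).astype(np.uint8);cv2.imwrite("pics/g3.png",b[:,:,::-1])
E
```

```text
t: 6.5
eef_pos: [0.5568, -0.0002, 0.0386]
tool_rot: [0.0, 0.98, -0.201, 0.0]
contact_force: [0.4, 0.0, -0.5]
gripper_width: 0.683
grasp_force: 64.7
t 6.5 tcp [ 5.568e+02 -2.000e-01  3.860e+01] yaw_y -1.975 z [ 0.001 -0.    -1.   ] w 0.683 g 64.7 q [-0.69  0.7   0.79  2.02 -0.75  0.73 -1.41]
333 294
```

View pics/g3.png

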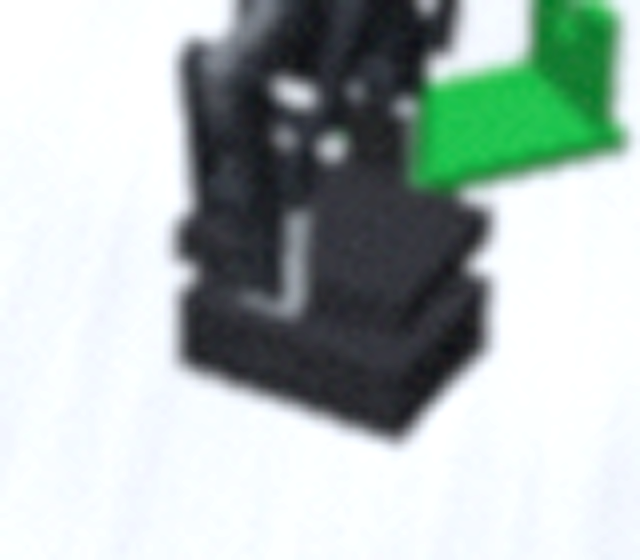

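In g3 the cover hangs straight above the pile. The left edges match at 177/180, the right edges at 492/490 and the front corners at 395. I'll lower it gently.

```bash
python3 -m creep '[[-1,0,0,-8,0,0,0],[-1,0,0,-3,0,0,0],[-1,0,0,-2,0,0,0],[-1,0,0,0,0,0,0]]'; python3 -c "
from h import *;pose()"
```

```text
t: 7.05
eef_pos: [0.5564, -0.0, 0.0252]
tool_rot: [0.0, 0.98, -0.201, -0.0]
contact_force: [-0.4, 0.6, -0.3]
gripper_width: 0.684
grasp_force: 64.7
t 7.05 tcp [556.4  -0.   25.2] yaw_y -1.975 z [-0. -0. -1.] w 0.684 g 64.7 q [-0.67  0.72  0.76  2.02 -0.77  0.71 -1.39]
```

```bash
python3 -m creep '[[-1,0,0,-1.5,0,0,0],[-1,0,0,0,0,0,0],[-1,0,0,0,0,0,0]]'; python3 -c "
from h import *;pose()"
```

```text
t: 7.42
eef_pos: [0.5565, -0.0, 0.0239]
tool_rot: [-0.0, 0.98, -0.201, 0.0]
contact_force: [0.9, -0.9, -1.2]
gripper_width: 0.685
grasp_force: 64.7
t 7.42 tcp [556.5  -0.   23.9] yaw_y -1.975 z [ 0. -0. -1.] w 0.685 g 64.7 q [-0.67  0.72  0.76  2.02 -0.77  0.71 -1.39]
```

```bash
python3 -m creep '[[-1,0,0,-1,0,0,0],[-1,0,0,0,0,0,0]]';python3 -m creep '[[-1,0,0,-1,0,0,0],[-1,0,0,0,0,0,0]]'
```

```text
t: 7.68
eef_pos: [0.5567, -0.0001, 0.0235]
tool_rot: [-0.0, 0.98, -0.201, 0.0]
contact_force: [-1.8, 1.4, 7.6]
gripper_width: 0.686
grasp_force: 69.7
t: 7.92
eef_pos: [0.5567, -0.0001, 0.0234]
tool_rot: [-0.001, 0.98, -0.201, 0.0]
contact_force: [-4.7, 2.0, 18.3]
gripper_width: 0.693
grasp_force: 76.2
```

Contact made. I'll take the pressure off and open.

```bash
python3 -m creep '[[-1,0,0,1.5,0,0,0],[0.5,0,0,0,0,0,0],[0.6,0,0,0,0,0,0],[0.8,0,0,0,0,0,0],[0.8,0,0,0,0,0,0]]'
python3 -m creep '[[0.8,0,0,5,0,0,0],[0.9,0,0,20,0,0,0],[0.9,0,0,40,0,0,0],[0.9,0,0,60,0,0,0],[0.9,-3,-54,15,0,0,0.165]]'
python3 -m creep '[[0.9,-3,-54,0,0,0,0.165],[0.9,-3,-54,0,0,0,0.165],[0.9,-3,-54,0,0,0,0.165],[0.9,-3,-54,0,0,0,0.165],[0.9,0,0,0,0,0,0]]'
python3 - <<'E'
from h import *;pose()
p,d=read_camera("top");s,sd=read_camera("side")
np.savez("a1.npz",p=p,d=d,s=s,sd=sd)
print("cover",rect(onz("top",blob(p,(308,249),25,75),.042)))
u,v=proj("side",[.554,0,.03])[0].astype(int)
f=lambda a:np.clip(cv2.resize(a,(400,400),interpolation=cv2.INTER_CUBIC).astype(float)*1.8,0,255).astype(np.uint8)
cv2.imwrite("pics/g4.png",np.hstack([f(s[v-25:v+25,u-25:u+25]),f(p[224:274,283:333])])[:,:,::-1])
E
```

```text
t: 8.55
eef_pos: [0.5565, -0.0, 0.0232]
tool_rot: [0.0, 0.98, -0.201, -0.0]
contact_force: [0.1, 0.6, 0.3]
gripper_width: 0.902
grasp_force: 0.0
t: 9.18
eef_pos: [0.5568, -0.0486, 0.1672]
tool_rot: [-0.001, 0.994, -0.112, 0.003]
contact_force: [0.7, -0.4, -1.0]
gripper_width: 0.949
grasp_force: 0.0
t: 9.8
eef_pos: [0.5391, -0.2772, 0.1656]
tool_rot: [0.002, 0.979, 0.204, 0.0]
contact_force: [0.6, 0.2, -0.9]
gripper_width: 0.948
grasp_force: 0.0
t 9.8 tcp [ 539.1 -277.2  165.6] yaw_y -1.159 z [ 0.002 -0.004 -1.   ] w 0.948 g 0.0 q [-0.16  0.52  0.73  1.83 -0.42  0.95 -0.41]
cover (array([553.5,   0.8]), array([78.4, 61.8]), -0.404)
```

View pics/g4.png

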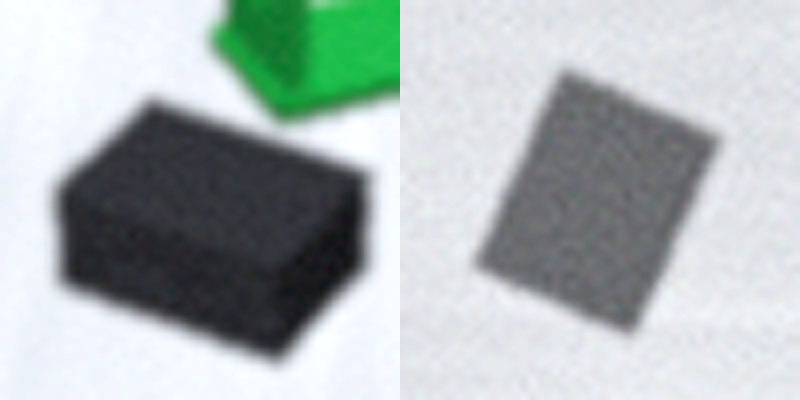

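The pile is square: in g4 all edges are in line, with the cover centre near (308,249). Now I'll locate the stopper by its amber colour.

```bash
python3 - <<'E'
from h import *
z=np.load("a1.npz");p0=np.load("top0.npz")["p"]
def amb(n,img,u0,u1,v0,v1):
    h=cv2.cvtColor(img,cv2.COLOR_RGB2HSV);m=(h[...,0]<18)&(h[...,1]>90)&(h[...,2]>40);k=np.zeros_like(m);k[v0:v1,u0:u1]=m[v0:v1,u0:u1];return k
s=z["s"];b,t=proj("side",[.589,-.249,.042])[0],proj("side",[.48,-.297,.042])[0];print(b,t)
for n,img,bx in(("side",s,(int(b[0])-15,int(t[0])+15,int(min(b[1],t[1]))-10,int(max(b[1],t[1]))+10)),("top",p0,(385,415,228,282))):
    m=amb(n,img,*bx);v,u=np.nonzero(m);P=onz(n,np.c_[u,v],.042)
    a=np.array([np.cos(.42),np.sin(.42)]);e=np.array([-a[1],a[0]]);q=P[:,:2]-[.537,-.2725]
    L=q@a;S=q@e;print(n,m.sum(),"along",L.min().round(4),L.max().round(4),"stem lateral:",[(round(x,2),S[(abs(L-x)<.008)].mean().round(4),(abs(L-x)<.008).sum()) for x in(-.055,-.04,-.02,0,.02,.04,.057)])
E
```

```text
[331.39392804 242.83266852] [369.06149878 237.80115025]
side 155 along -0.132 0.0642 stem lateral: [(-0.06, np.float64(-0.0073), np.int64(10)), (-0.04, np.float64(-0.0133), np.int64(13)), (-0.02, np.float64(-0.0068), np.int64(17)), (0, np.float64(-0.0083), np.int64(15)), (0.02, np.float64(-0.0073), np.int64(11)), (0.04, np.float64(-0.0112), np.int64(23)), (0.06, np.float64(-0.0055), np.int64(26))]
top 47 along -0.0574 0.0647 stem lateral: [(-0.06, np.float64(-0.003), np.int64(9)), (-0.04, np.float64(-0.0027), np.int64(4)), (-0.02, np.float64(nan), np.int64(0)), (0, np.float64(nan), np.int64(0)), (0.02, np.float64(nan), np.int64(0)), (0.04, np.float64(-0.0034), np.int64(9)), (0.06, np.float64(-0.0034), np.int64(25))]<stdin>:9: RuntimeWarning: Mean of empty slice.
  ret = ret.dtype.type(ret / rcount)
```

```bash
python3 -m creep '[[0.8,6.5,5,0,0,0,0.008],[0.8,0,0,-45,0,0,0],[0.8,0,0,-45,0,0,0],[0.8,0,0,0,0,0,0]]'; python3 -c "
from h import *;pose()"
```

```text
t: 10.4
eef_pos: [0.5469, -0.2614, 0.0706]
tool_rot: [-0.002, 0.977, 0.214, -0.003]
contact_force: [0.9, 0.6, 0.6]
gripper_width: 0.9
grasp_force: 0.0
t 10.4 tcp [ 546.9 -261.4   70.6] yaw_y -1.139 z [-0.006  0.003 -1.   ] w 0.9 g 0.0 q [-0.11  0.65  0.63  1.88 -0.52  0.79 -0.34]
```

```bash
python3 -m creep '[[0.8,-1.5,-10.5,0,0,0,-0.012],[0.8,0,0,0,0,0,0],[0.8,0,0,0,0,0,0]]'; python3 -c "
from h import *;pose()"
```

```text
t: 10.78
eef_pos: [0.5473, -0.2761, 0.0747]
tool_rot: [0.001, 0.978, 0.207, 0.001]
contact_force: [-0.6, -0.0, 0.1]
gripper_width: 0.901
grasp_force: 0.0
t 10.78 tcp [ 547.3 -276.1   74.7] yaw_y -1.154 z [ 0.002 -0.001 -1.   ] w 0.901 g 0.0 q [-0.09  0.65  0.63  1.87 -0.52  0.8  -0.33]
```

```bash
python3 -m creep '[[0.8,-1.5,4,-10,0,0,0],[0.8,0,0,-20,0,0,0],[0.8,0,0,-12,0,0,0],[0.8,0,0,0,0,0,0],[0.8,0,0,0,0,0,0]]'; python3 -c "
from h import *;pose()"
```

```text
t: 11.4
eef_pos: [0.545, -0.2719, 0.0313]
tool_rot: [0.0, 0.978, 0.207, -0.0]
contact_force: [1.1, -0.9, -0.2]
gripper_width: 0.897
grasp_force: 0.0
t 11.4 tcp [ 545.  -271.9   31.3] yaw_y -1.154 z [-0. -0. -1.] w 0.897 g 0.0 q [-0.06  0.7   0.58  1.89 -0.57  0.72 -0.3 ]
```

```bash
python3 -m creep '[[0.8,0,0,-7,0,0,0],[0.2,0,0,0,0,0,0],[-0.3,0,0,0,0,0,0],[-1,0,0,0,0,0,0],[-1,0,0,0,0,0,0]]' 40
python3 -m creep '[[-1,0,0,0,0,0,0],[-1,0,0,0,0,0,0],[-1,0,0,0,0,0,0]]'; python3 -c "
from h import *;pose()"
```

```text
t: 12.02
eef_pos: [0.5461, -0.2739, 0.0252]
tool_rot: [0.002, 0.978, 0.206, 0.001]
contact_force: [1.7, -4.3, -0.2]
gripper_width: 0.124
grasp_force: 39.1
t: 12.4
eef_pos: [0.5462, -0.2738, 0.0252]
tool_rot: [0.002, 0.978, 0.206, 0.001]
contact_force: [2.3, -4.1, 0.3]
gripper_width: 0.121
grasp_force: 39.0
t 12.4 tcp [ 546.2 -273.8   25.2] yaw_y -1.155 z [ 0.003 -0.004 -1.   ] w 0.121 g 39.0 q [-0.06  0.71  0.58  1.89 -0.57  0.71 -0.3 ]
```

```bash
python3 -m creep '[[-1,0,0,5,0,0,0],[-1,0,0,20,0,0,0],[-1,0,0,40,0,0,0],[-1,0,0,50,0,0,0],[-1,0,0,50,0,0,0]]'
python3 -m creep '[[-1,-5,25,0,0,0,0],[-1,-6,50,0,0,0,-0.066],[-1,-6,50,0,0,0,-0.066],[-1,-6,50,0,0,0,-0.066],[-1,-6,50,0,0,0,-0.066]]'
python3 -m creep '[[-1,-6,50,0,0,0,-0.066],[-1,-6,50,0,0,0,-0.066],[-1,-6,50,0,0,0,-0.066],[-1,-6,50,0,0,0,-0.066],[-1,0,25,0,0,0,0]]'
python3 -m creep '[[-1,0,0,0,0,0,0],[-1,0,0,0,0,0,0],[-1,0,0,0,0,0,0]]'
python3 -c "
from h import *;pose()"
```

```text
t: 13.02
eef_pos: [0.5446, -0.2711, 0.191]
tool_rot: [-0.0, 0.978, 0.207, -0.0]
contact_force: [1.3, 0.7, -1.4]
gripper_width: 0.12
grasp_force: 40.4
t: 13.65
eef_pos: [0.5153, -0.0447, 0.1896]
tool_rot: [-0.001, 0.997, 0.075, -0.0]
contact_force: [1.5, 0.7, -0.2]
gripper_width: 0.125
grasp_force: 40.4
t: 14.28
eef_pos: [0.4907, 0.182, 0.1894]
tool_rot: [-0.0, 0.999, -0.054, -0.001]
contact_force: [0.9, -0.3, -0.5]
gripper_width: 0.122
grasp_force: 40.4
t: 14.65
eef_pos: [0.4921, 0.1769, 0.1895]
tool_rot: [-0.0, 0.998, -0.057, -0.0]
contact_force: [0.4, 0.2, -0.7]
gripper_width: 0.125
grasp_force: 40.4
t 14.65 tcp [492.1 176.9 189.5] yaw_y -1.684 z [-0.  0. -1.] w 0.125 g 40.4 q [-1.18  0.38  0.91  2.   -0.38  0.93 -1.76]
```

Next I'll tilt it and move to the staging point behind the focus, on the line of sight.

```bash
python3 -m creep '[[-1,6,15,0,-0.0195,-0.176,0],[-1,6,15,0,-0.0195,-0.176,0],[-1,6,15,0,-0.0195,-0.176,0],[-1,6,0,-30,0,0,0],[-1,5,0,-30,0,0,0]]'
python3 -m creep '[[-1,0,0,0,0,0,0],[-1,0,0,0,0,0,0],[-1,0,0,0,0,0,0],[-1,0,0,0,0,0,0]]'
python3 -c "
from h import *;P,M=pose();print(M.round(3).tolist())"
```

```text
t: 15.28
eef_pos: [0.5198, 0.2259, 0.1287]
tool_rot: [0.014, 0.964, -0.051, 0.262]
contact_force: [0.1, 0.8, -0.3]
gripper_width: 0.122
grasp_force: 40.4
t: 15.78
eef_pos: [0.5215, 0.2235, 0.1301]
tool_rot: [0.014, 0.963, -0.054, 0.263]
contact_force: [0.8, -0.8, 0.5]
gripper_width: 0.121
grasp_force: 40.5
t 15.78 tcp [521.5 223.5 130.1] yaw_y -1.682 z [ 0.504 -0.055 -0.862] w 0.121 g 40.5 q [-1.52  0.48  0.98  2.29 -0.17  0.17 -2.2 ]
[[0.856, -0.111, 0.504], [-0.097, -0.994, -0.055], [0.507, -0.002, -0.862]]
```

```bash
python3 -m creep '[[-1,16,-1.5,6,0,0,0],[-1,16,-1.5,6,0,0,0],[-1,12,-1,4,0,0,0],[-1,0,0,0,0,0,0],[-1,0,0,0,0,0,0]]'
python3 - <<'E'
from h import *;P,M=pose()
f=np.array([.6285,.213,.1985]);u=M[:,0]
ball=P-.0168*M[:,2]+.049*u
print("ball by kin",ball.round(4),"stem",u.round(3))
B={}
for n in("top","side"):
    p,d=read_camera(n);np.savez(f"b_{n}.npz",p=p,d=d)
    h=cv2.cvtColor(p,cv2.COLOR_RGB2HSV);m=(h[...,0]<18)&(h[...,1]>100)&(h[...,2]>40)
    c=proj(n,ball)[0];print(n,"pred ball",c.round(1),"tail",proj(n,ball-.118*u).round(1),"focus",proj(n,f).round(1))
    yy,xx=np.indices(m.shape);m&=np.hypot(xx-c[0],yy-c[1])<14
    print("  amber",m.sum(),xx[m].mean().round(1) if m.any() else 0,yy[m].mean().round(1) if m.any() else 0)
s=np.load("b_side.npz")["p"];c=proj("side",f)[0].astype(int)
b=cv2.resize(s[c[1]-45:c[1]+45,c[0]-60:c[0]+60],None,fx=6,fy=6,interpolation=cv2.INTER_CUBIC)
cv2.imwrite("pics/f1.png",np.clip(b.astype(float)*1.4,0,255).astype(np.uint8)[:,:,::-1]);print("crop origin",c-[60,45])
E
```

```text
t: 16.4
eef_pos: [0.5643, 0.2193, 0.1449]
tool_rot: [0.015, 0.964, -0.054, 0.262]
contact_force: [0.2, 0.1, -1.3]
gripper_width: 0.124
grasp_force: 40.5
t 16.4 tcp [564.3 219.3 144.9] yaw_y -1.682 z [ 0.503 -0.056 -0.863] w 0.124 g 40.5 q [-1.4   0.48  0.93  2.2  -0.16  0.22 -2.15]
ball by kin [0.5979 0.2156 0.1842] stem [ 0.857 -0.096  0.506]
top pred ball [227.7 227.4] tail [[225.7 266.1]] focus [[228.3 215.4]]
  amber 50 226.3 231.4
side pred ball [300.3 290.2] tail [[351.4 323.1]] focus [[284.6 282. ]]
  amber 127 303.7 291.4
crop origin [224 236]
```

View pics/f1.png

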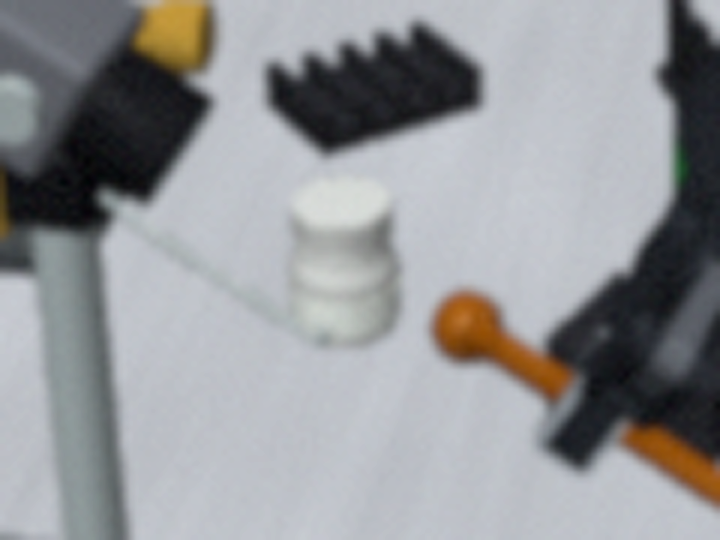

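In f1 the ball is at full-picture (301.5,289.9), within about 1 px of the prediction. The wire tip is near (277.8,292) and the stem is parallel to the line of sight. I'll advance to the focus and recheck.

```bash
python3 -m creep '[[-1,10,-1,5,0,0,0],[-1,10,-1,5,0,0,0],[-1,8,-0.5,4,0,0,0],[-1,3,0,1,0,0,0],[-1,0,0,0,0,0,0]]'
python3 -m creep '[[-1,0,0,0,0,0,0],[-1,0,0,0,0,0,0]]'
python3 - <<'E'
from h import *;P,M=pose()
f=np.array([.6285,.213,.1985]);u=M[:,0];ball=P-.0168*M[:,2]+.049*u
print("ball by kin",ball.round(4))
rays=[]
for n in("top","side"):
    p,d=read_camera(n)
    c=proj(n,ball)[0];u0,v0=(c-14).round().astype(int)
    q=cv2.resize(p[v0:v0+28,u0:u0+28],None,fx=8,fy=8,interpolation=cv2.INTER_CUBIC)
    h=cv2.cvtColor(q,cv2.COLOR_RGB2HSV);m=((h[...,0]<20)&(h[...,1]>85)).astype(np.uint8)
    D=cv2.distanceTransform(m,cv2.DIST_L2,5);_,r,_,x=cv2.minMaxLoc(D);px=(np.array(x)+.5)/8-.5+[u0,v0]
    print(n,"pred",c.round(1),"seen",px.round(1),"r",round(r/8,1),"focus",proj(n,f).round(1));rays.append(ray(n,[px]))
    if n=="side":
        cc=proj(n,f)[0].astype(int);b=cv2.resize(p[cc[1]-45:cc[1]+45,cc[0]-60:cc[0]+60],None,fx=6,fy=6,interpolation=cv2.INTER_CUBIC);cv2.imwrite("pics/f2.png",b[:,:,::-1])
        sp=ray(n,[px]);z=d[int(px[1].round()),int(px[0].round())];w=sp[0]+sp[1][0]*z;k=sp[1][0]/np.linalg.norm(sp[1][0]);print("ball by side depth",(w+.012*k).round(4))
(o1,r1),(o2,r2)=rays;t=np.linalg.lstsq(np.c_[r1[0],-r2[0]],o2-o1,rcond=None)[0];a,b=o1+t[0]*r1[0],o2+t[1]*r2[0]
print("tri",a.round(4),b.round(4),"err to focus mm",((f-(a+b)/2)*1000).round(1),"kin err",((f-ball)*1000).round(1))
E
```

```text
t: 17.12
eef_pos: [0.5962, 0.2168, 0.1603]
tool_rot: [0.014, 0.963, -0.054, 0.262]
contact_force: [-0.7, 0.5, -0.4]
gripper_width: 0.122
grasp_force: 40.5
t: 17.38
eef_pos: [0.5956, 0.2171, 0.16]
tool_rot: [0.014, 0.964, -0.053, 0.262]
contact_force: [-0.5, -0.8, 0.0]
gripper_width: 0.124
grasp_force: 40.5
t 17.38 tcp [595.6 217.1 160. ] yaw_y -1.682 z [ 0.503 -0.056 -0.862] w 0.124 g 40.5 q [-1.33  0.47  0.9   2.13 -0.15  0.27 -2.11]
ball by kin [0.6292 0.2133 0.1993]
top pred [228.1 215.1] seen [227.1 215.2] r 3.2 focus [[228.3 215.4]]
side pred [284.2 281.6] seen [285.2 281.3] r 5.4 focus [[284.6 282. ]]
ball by side depth [0.6275 0.2125 0.1997]
tri [0.6285 0.2157 0.202 ] [0.6268 0.2155 0.2017] err to focus mm [ 0.9 -2.6 -3.3] kin err [-0.7 -0.3 -0.8]
```

View pics/f2.png

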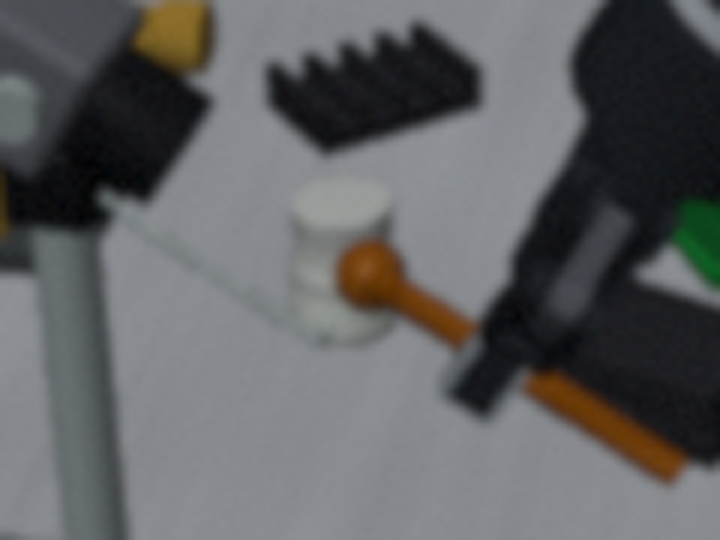

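In f2 the ball sits on the line of sight just over the wire tip, with the stem in line. The measurements agree within about 3 mm. I'll make a 2 mm trim, let it settle and hand in.

```bash
python3 -m creep '[[-1,1,-1,-2,0,0,0],[-1,0,0,0,0,0,0],[-1,0,0,0,0,0,0],[-1,0,0,0,0,0,0],[-1,0,0,0,0,0,0]]'
python3 - <<'E'
from h import *;pose()
p,_=read_camera("side");s=np.load("side0.npz")["p"]
print("head change",np.abs(p[215:300,190:262].astype(int)-s[215:300,190:262]).mean().round(2))
print(hand_in())
E
```

```text
t: 18.1
eef_pos: [0.597, 0.216, 0.1583]
tool_rot: [0.014, 0.963, -0.054, 0.262]
contact_force: [0.2, 0.4, 0.8]
gripper_width: 0.125
grasp_force: 40.5
t 18.1 tcp [597.  216.  158.3] yaw_y -1.682 z [ 0.504 -0.056 -0.862] w 0.125 g 40.5 q [-1.32  0.48  0.89  2.13 -0.15  0.26 -2.11]
head change 3.59
the job is handed in; nothing more can be done
None
```

I handed the job in at about 18 s of the 61 s allowed, but the result came back without a verdict: the cover is released squarely on the pile, and the stopper is held on the camera's line of sight with its ball about 3 mm or less from the focus by my measurements.

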